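# Take a photometer reading through the green filter

## Robot

A 7-joint arm with a two-finger parallel gripper is mounted at the origin on a cart in front of the work surface, level with it; the furniture and walls round the work are solid. World frame = base frame: x ahead of the robot, y to its left, z up, the work surface at z = 0. Lengths are in mm, angles in rad, forces in N, time in s.
With the tool pointing down it reaches from about 400 to 850 mm from the base axis. Payload 6.9 kg.
Tool frame: the origin (TCP) lies midway between the tips of the shut fingers; the grasp point (between the pads) lies 19 mm behind it; z points along the fingers, y is the line along which they close (so a half turn about z gives the same grasp; the last joint's range is limited). The gripper opens to 85 mm and grips with 20 to 120 N. Pads are 22 mm wide; open, the fingers measure 114 mm over their backs; the gripper's body (76 mm by 85 mm) begins 54 mm behind the grasp point. The pads swing forward as they close: fully open they stand 13 mm farther back than shut.
Start: joints at [1.429, 0.507, -0.238, 1.5, 0.126, 1.149, -0.155], TCP at [153.265, -605.905, 231.275] pointing down, gripper open.
Joint ranges: [-3.08, 3.08], [-0.24, 2.05], [-1.43, 1.35], [0, 2.5], [-1.52, 4.66], [0.17, 1.96], [-2.89, 2.89]. Speed limits (rad/s): [2.39, 2.39, 3.14, 3.14, 3.14, 3.14, 3.14].

## Interface

Orientations are given as [roll, pitch, yaw] about the fixed x, y, z axes, in that order (R = Rz(yaw) Ry(pitch) Rx(roll)).
In Python, from plant import arm, vision, nets gives the robot as it stands. The module is installed in compiled form; this text tells all that it offers.
- The arm moves only by the tool move_arm, never from a script. Its argument "plan" is one flat list of numbers, 6 for each row, row after row: the shift along the tool's x, y, z in m, then the turn, a rotation vector about the tool's x, y, z in rad. A call has 1 to 12 rows; each row shifts and turns the commanded pose from where the row before left it, along the tool's axes as they then stand; what a row does not reach is not made up. A row lasts 1/8 s, in which the tool goes at most 62.5 mm and 10.7 degrees, less where a joint would pass 70% of its speed; a pose out of reach is approached as far as the arm can. A call with a gripper value outside its range is refused whole. "fingers" is the opening, from 0 (shut) to 1 (fully open), set as the call begins (left out, the last holds). The fingers move at their own pace and stop on an object; "newtons" is the grip in N (left out, the last holds). Time passes only in rows, so rows that do not move let the fingers close. It gives the time, the measured TCP pose, the force, the opening and the grip force at its end, in the units of the state.
- arm.get_state(): the state, without advancing time (a new reading comes with each control period).
- vision.grab_frame(name): name is "scene" or "top" or "wrist"; returns a dict with "img" (480x640x3 uint8, red, green, blue), "mtx" (3x3 intrinsics, pixels), "origin" and "rotation" of the camera in the world. Camera axes: x right, y up, looking along -z (the intrinsics and any distortion apply to the point x, -y, -z); pixel columns grow to the right and rows downward; lengths in mm; the calibration is good to about 2 mm. A picture is of the moment at which its call begins. There is no depth.
- arm.hand_in(): hands the job in; it is judged then, once.
Trained networks look in a picture, given as the dict that the camera call returned (one of the last four; its "shot" number tells which), for a name from the list of things; names that differ only in an ending like _2 or _b are one class to them, and where a whole thing is asked for, a point or a joint stands for the part that bears it (a point fixed in the world has none). Each returns a list of dicts, best first, with "score" (0 to 1); they miss things now and then, are a little off and sometimes report something else, mostly with a low value. They report only what shows in the picture. A call takes as long as a camera call.
- nets.look_for(target, picture): "extent" ([centre column, centre row, width, height] in pixels, round what is visible of it).
- nets.outline_of(target, picture): "pixels" (480x640 bool, what is visible of it) and "extent" ([centre column, centre row, width, height] in pixels, round what is visible of it).
- nets.place_of(target, picture): "xy" ([column, row] in pixels: a listed point, or the origin of a listed thing).
The state is a dict: "t": time; "joints": joint angles; "joint_velocities": joint speeds; "joint_efforts": joint torques, N m; "tool_pos": TCP position; "tcp_rot": TCP orientation; "ft_force": force on the tool from outside, world axes, zero at the start; "wrist_torque": the same for the moment, N m; "gripper_width": finger opening in mm; "grip_force": force on a finger pad.
Only numpy, scipy, OpenCV 4.12 (cv2) and the standard library are available. Lean on these libraries where they do the work, as an engineer would, in place of code of your own. Each camera call takes 0.05 s, during which the arm holds its last target. There are 200 camera calls.

## Task

Take a reading of the tube that stands in the photometer, through the green filter: push the black light shield fully home over the tube, and push the filter turret round by its tabs, either way, until the green filter has clicked in under the lamp head. Only then press the round white read key right down and let it come up again. Work with the fingertips only: the tube stays in its well, nothing is picked up, and the jar, the pen and the forceps stay where they are.

Things in the scene. Friction and masses are not known exactly. Their poses are not given: they have to be found in the camera images.
- photometer: fixed white and grey bench photometer, 267 mm deep (x), 252 mm wide (y). Origin on the worktop below the turret's axis; x to its back (away from the operator), y to its left. Front apron x -150 to -85 mm, 40 mm high; behind it a flat deck 62 mm high. Left part y -90 to +90: filter turret and lamp head; grey right part y -162 to -88: tube well at x +20, y -125 mm, and light shield
- turret (a joint): angle of the black filter turret in rad, endless, growing counter-clockwise from above; 0 = green filter under the lamp head. It clicks into place at each multiple of 1.257 rad (72 degrees): about 3 N at a tab moves it out; past halfway it runs on into the next stop by itself, and let go near a stop it centres itself. It starts at any stop but the green one
- turret_hub (a point): on the turret's axis at the top of its disc (112 mm across, top 76 mm above the worktop). Five 22 mm filters stand 38 mm from the axis, counter-clockwise green, amber, red, blue, white (k = 0 to 4), each with a tab on the same radius, at the angle joint + 1.257 k, from the photometer's x towards its y. At a stop two tabs stand 36 degrees either side of the front
- green_tab (a point): top of the green filter's black thumb tab, 67 mm from the axis; its top and outer end are green. All five tabs are alike, each in its filter's colour: 9 mm thick along the push (12 mm at the foot), 61 to 74 mm from the axis, standing upright from 69 to 88 mm above the worktop, 6 mm clear of the deck; any of them may be pushed, either way, with a fingertip beside it
- green_filter (a point): centre of the green filter's top; it turns with the turret, 38 mm from its axis
- lamp_port (a point): fixed point in the light path below the lamp head's round nose, 38 mm behind the turret's axis, where the chosen filter must stand. The white lamp head reaches over the turret from the back: photometer x +12 to +115, y -33 to +33 mm, 94 to 126 mm above the worktop; its post (x +83 to +115) stands on the deck. Tabs pass freely below the head
- light_shield (a joint): travel in m of the black sliding light shield, from 0 (at the front, tube uncovered) to 0.075 (fully home against its rear stop, tube covered); it slides along the photometer's x axis, away from the operator, stays where it is left and takes 1 to 2 N to push. A hood 46 mm long, 54 mm wide (y), its top 106 mm above the worktop, open underneath and at its rear.
- shield_face (a point): middle of the shield's flat front face, 84 mm above the worktop, where it is pushed towards the back; the face is 54 mm wide and reaches from 63 to 106 mm above the worktop
- read_key (a joint): travel in m of the round white read key, 0 = up, 0.005 = right down; it springs back and needs about 4 N to go right down
- read_key_top (a point): centre of the top of the read key, 20 mm across, on the right of the apron at photometer x -114, y -85 mm, in a round dark collar 36 mm across; its top stands 57 mm above the worktop and the key moves straight down
- sample_tube: loose sample tube with a yellow cap, 89 mm long, cap 20 mm across, upright in the photometer's well; its top is 97 mm above the worktop. Origin at its lower end. It stays there.
- jar_yellow: specimen jar with a yellow cap, 64 mm across, 77 mm high, to the left of the photometer; not to be moved. Origin at the centre of its underside.
- marker: blue felt pen lying to the right, 125 mm long; not to be moved. Origin at its middle.
- forceps: steel forceps lying to the front left, 126 mm long; not to be moved. Origin at its middle.

How it is judged:
By the outcome, as a careful person would: the job done as asked, in the order asked, and still so for the second after the job is handed in, with the robot touching nothing.
It also fails if it takes over 54 s, if anything falls off the work surface, if the arm or the gripper's body presses on something with over 40 N, if the wrist force passes 120 N, or if a joint passes its speed limit or range.

## Working session

There is one attempt and no reset: what is moved stays moved. The work goes in short steps, Python scripts to look and compute and a tool call to move; the robot and the scene stay as the last step left them, time stands still between calls to the robot, and variables do not carry over. Pictures are saved under pics/ and viewed, at most 10 in all, crops included, and the job is handed in when it is done.

Besides the shell and the picture viewer there is one more tool, called after "Request:" in YAML: its name, and indented under it one key for each argument. move_arm: Moves the arm, as the interface text tells. Its arguments: {"type":"object","properties":{"plan":{"type":"array"},"fingers":{"type":"number"},"newtons":{"type":"number"}},"required":["plan"]}

```bash
mkdir -p pics
cat > h.py <<'E'
from plant import arm, vision, nets
import numpy as np, cv2
def ray(f,uv):
    m=np.array(f["mtx"]);d=np.linalg.inv(m)@np.array([uv[0],uv[1],1.0]);d=np.array([d[0],-d[1],-d[2]])
    return np.array(f["origin"],float),np.array(f["rotation"])@d
def atz(f,uv,z):
    o,d=ray(f,uv);return o+d*(z-o[2])/d[2]
def proj(f,p):
    c=np.array(f["rotation"]).T@(np.array(p,float)-np.array(f["origin"]));c=np.array([c[0],-c[1],-c[2]])
    q=np.array(f["mtx"])@c;return q[:2]/q[2]
def save(f,n): cv2.imwrite("pics/"+n,f["img"][:,:,::-1])
E
cat > a.py <<'E'
from h import *
s=arm.get_state();print({k:np.round(s[k],3).tolist() for k in("t","tool_pos","tcp_rot","ft_force","gripper_width")})
Z=dict(turret_hub=76,green_tab=88,green_filter=76,lamp_port=76,shield_face=84,read_key_top=57,sample_tube=8)
for n in("top","scene"):
    f=vision.grab_frame(n);save(f,n+"1.png");print(n,{k:np.round(f[k],2).tolist() for k in f if k not in("img",)})
    for k,z in Z.items():
        r=nets.place_of(k,f)
        for q in r[:2]: print(k,round(q["score"],2),np.round(q["xy"],1),np.round(atz(f,q["xy"],z),1))
E
python3 a.py
```

```text
{'t': 0.0, 'tool_pos': [153.073, -605.458, 230.435], 'tcp_rot': [-3.14, 0.0, 0.248], 'ft_force': [0.115, 1.281, -0.603], 'gripper_width': 85.528}
top {'mtx': [[463.29, 0.0, 319.59], [0.0, 463.29, 238.4], [0.0, 0.0, 1.0]], 'origin': [263.75, -77.7, 1206.31], 'rotation': [0.21, 0.01, -1.59], 'shot': 1}Traceback (most recent call last):
  File "a.py", line 8, in <module>
    for q in r[:2]: print(k,round(q["score"],2),np.round(q["xy"],1),np.round(atz(f,q["xy"],z),1))
                                                                             ~~~^^^^^^^^^^^^^
  File "h.py", line 7, in atz
    o,d=ray(f,uv);return o+d*(z-o[2])/d[2]
                                      ~^^^
IndexError: invalid index to scalar variable.
```

```bash
python3 - <<'E'
s=open('h.py').read()
s=s.replace("import numpy as np, cv2","import numpy as np, cv2\nfrom scipy.spatial.transform import Rotation as Ro\ndef RM(f): return Ro.from_euler('xyz',np.ravel(f['rotation'])).as_matrix()")
s=s.replace('np.array(f["rotation"])','RM(f)')
open('h.py','w').write(s)
E
python3 a.py
```

```text
{'t': 0.1, 'tool_pos': [153.097, -605.498, 230.56], 'tcp_rot': [-3.14, 0.0, 0.248], 'ft_force': [-0.603, 0.564, 0.445], 'gripper_width': 85.428}
top {'mtx': [[463.29, 0.0, 319.59], [0.0, 463.29, 238.4], [0.0, 0.0, 1.0]], 'origin': [263.75, -77.7, 1206.31], 'rotation': [0.21, 0.01, -1.59], 'shot': 2}
turret_hub 0.72 [284.3 218.5] [555.5  12.7  76. ]
green_filter 0.91 [280.7 230.9] [523.6  21.8  76. ]
green_filter 0.68 [288.2 206.4] [586.9   2.7  76. ]
lamp_port 0.89 [290.4 204.4] [592.   -2.9  76. ]
lamp_port 0.53 [456.7 267.4] [ 423.2 -410.7   76. ]
shield_face 0.92 [327.2 251.9] [466.6 -93.4  84. ]
read_key_top 0.38 [308.6 272.5] [420.1 -46.2  57. ]
sample_tube 0.47 [337.8 231.2] [ 535.5 -123.7    8. ]
scene {'mtx': [[470.56, 0.0, 321.58], [0.0, 470.56, 240.85], [0.0, 0.0, 1.0]], 'origin': [-344.29, 419.65, 607.59], 'rotation': [1.08, -0.01, -2.09], 'shot': 3}
turret_hub 0.64 [282.2 236.1] [591.9  -3.9  76. ]
turret_hub 0.59 [284.  243.7] [554.3   9.2  76. ]
green_tab 0.88 [291.8 251.9] [490.4  19.8  88. ]
green_filter 0.71 [285.5 250.7] [521.8  20.8  76. ]
lamp_port 0.91 [283.5 233.9] [601.  -11.8  76. ]
shield_face 0.95 [339.1 246.5] [467.  -90.7  84. ]
read_key_top 0.51 [332.3 269.9] [423.1 -46.9  57. ]
```

View pics/top1.png

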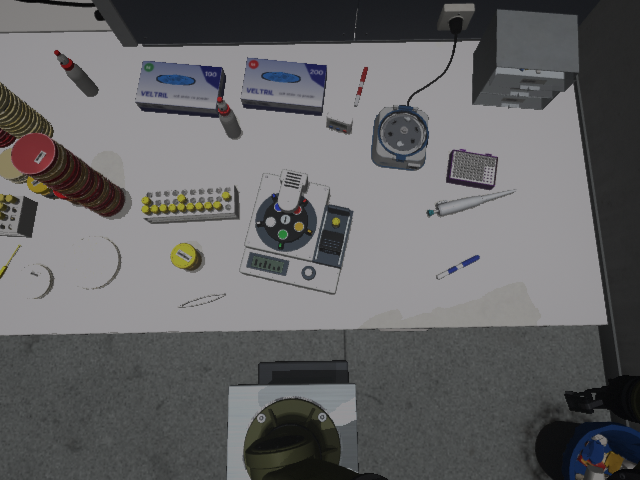

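View pics/scene1.png

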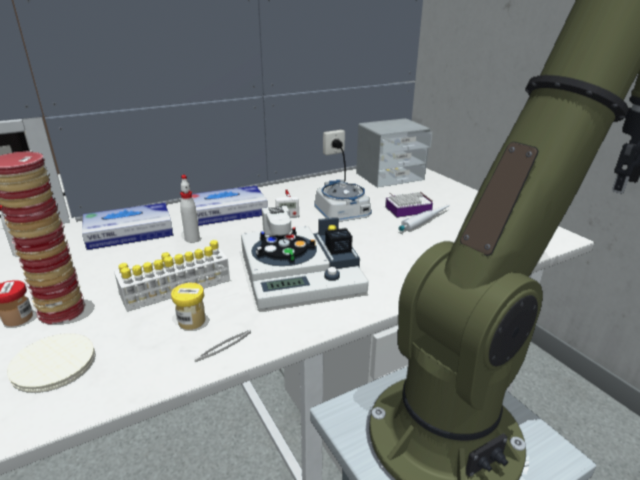

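Run:
```python
from h import *
a=cv2.imread("pics/top1.png")[160:300,230:365];b=cv2.imread("pics/scene1.png")[195:315,230:380]
a=cv2.resize(a,(400,415),interpolation=cv2.INTER_CUBIC);b=cv2.resize(b,(400,320),interpolation=cv2.INTER_CUBIC)
c=np.zeros((415,800,3),np.uint8);c[:,:400]=a;c[:320,400:]=b;cv2.imwrite("pics/c1.png",c)
```

```text
(no output)
```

View pics/c1.png

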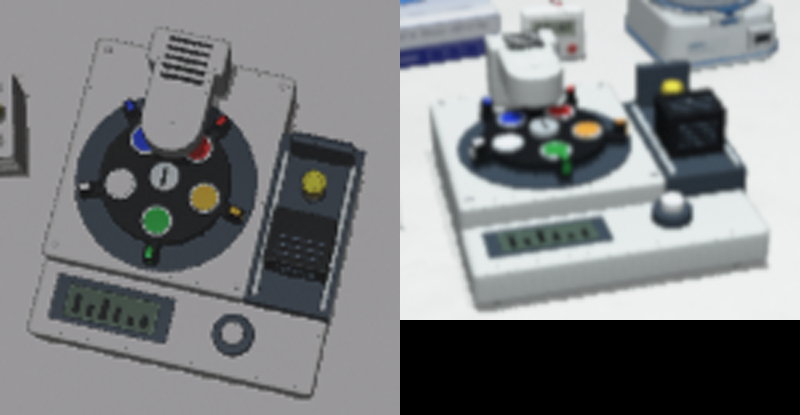

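```bash
cat > fit.py <<'E'
from h import *
from scipy.optimize import least_squares
f=vision.grab_frame("top");g=vision.grab_frame("scene")
def fullp(uv): return np.array([230+uv[0]/2.963,160+uv[1]/2.963])
R,T=38,67
obs=[]  # frame, kind, arg, z, px
for k,uv in ((0,(156,221)),(1,(204,198)),(4,(120,183))): obs.append((f,R,k,76,fullp(uv)))
for k,uv in ((0,(151,254)),(1,(235,211)),(4,(85,187)),(3,(131,106)),(2,(220,122))): obs.append((f,T,k,88,fullp(uv)))
fix=[(f,(0,0,76),fullp((164,177))),(f,(20,-125,97),fullp((315,183))),(f,(-114,-85,57),fullp((232,335)))]
for n,z,p in (("read_key_top",57,(-114,-85,57)),("turret_hub",76,(0,0,76)),("lamp_port",76,(38,0,76))):
    for c in(f,):
        r=nets.place_of(n,c)
        if r: print(n,r[0]["score"],r[0]["xy"])
gs=nets.place_of("green_tab",g);gh=nets.place_of("read_key_top",g);print(gs[0],gh[0])
obs.append((g,T,0,88,np.array(gs[0]["xy"])));fix.append((g,(-114,-85,57),np.array(gh[0]["xy"])))
def W(p,l):
    c,s=np.cos(p[2]),np.sin(p[2]);return (p[0]+c*l[0]-s*l[1],p[1]+s*l[0]+c*l[1],l[2])
def res(p):
    o=[]
    for c,r,k,z,px in obs:
        a=p[3]+k*2*np.pi/5;o.append(proj(c,W(p,(r*np.cos(a),r*np.sin(a),z)))-px)
    for c,l,px in fix:o.append(proj(c,W(p,l))-px)
    return np.ravel(o)
s=least_squares(res,[555,11,-.24,3.1],loss="soft_l1");print(s.x,np.degrees(s.x[2:]));print(np.round(res(s.x).reshape(-1,2),1).tolist())
np.save("pose.npy",s.x)
c,sn=np.cos(s.x[2]),np.sin(s.x[2])
for fr in(f,g):
    q=nets.place_of("shield_face",fr)[0];P=atz(fr,q["xy"],84)[:2]-s.x[:2];print("shield local",c*P[0]+sn*P[1],-sn*P[0]+c*P[1],q["score"])
E
python3 fit.py
```

```text
read_key_top 0.62 [309.0, 272.2]
turret_hub 0.87 [283.7, 219.5]
lamp_port 0.58 [289.6, 205.5]
{'xy': [290.6, 251.4], 'score': 0.81} {'xy': [332.0, 268.4], 'score': 0.41}
[ 5.51342675e+02  9.28894565e+00 -2.49034013e-01  3.20075719e+00] [-14.26859789 183.38987851]
[[0.2, 0.0], [0.1, 0.1], [0.2, 0.4], [-0.8, -0.8], [-0.3, -0.1], [-0.1, -0.5], [-0.3, -0.0], [0.4, -0.4], [1.3, 1.7], [0.3, 0.3], [-0.2, -0.3], [-0.2, -0.5], [0.3, 2.4]]
shield local -56.762902335312475 -124.15037168240808 0.93
shield local -46.216318264641124 -120.28488225654263 0.79
```

Request:
move_arm:
  plan: [0.04,-0.043,0,0,0,0,0.04,-0.043,0,0,0,0,0.04,-0.043,0,0,0,0,0.04,-0.043,0,0,0,0,0.04,-0.043,0,0,0,0,0.04,-0.043,0,0,0,0,0.04,-0.043,0,0,0,0,0.04,-0.043,0,0,0,0,0.04,-0.043,0,0,0,0,0.04,-0.043,0,0,0,0]
  fingers: 0
  newtons: 30

```text
t: 2.6
tool_pos: [436.4, -89.4, 231.7]
tcp_rot: [3.141, -0.001, 0.247]
ft_force: [0.4, -1.2, 0.4]
gripper_width: 0.2
grip_force: 0.0
```

Request:
move_arm:
  plan: [0,0,0,0,0,0.166,0,0,0,0,0,0.166,0,0,0,0,0,0.165,0,0,0,0,0,0]

```text
t: 3.1
tool_pos: [435.7, -90.8, 231.5]
tcp_rot: [3.141, -0.0, -0.248]
ft_force: [-0.4, 0.3, 0.3]
gripper_width: 0.2
grip_force: 0.0
```

```bash
cat > w.py <<'E'
from h import *
import sys
s=arm.get_state();print({k:np.round(s[k],3).tolist() for k in("t","tool_pos","tcp_rot","ft_force","gripper_width","joints")})
p=np.load("pose.npy");d=np.array(s["tool_pos"])[:2]-p[:2];c,sn=np.cos(p[2]),np.sin(p[2]);print("tcp local",c*d[0]+sn*d[1],-sn*d[0]+c*d[1])
f=vision.grab_frame("wrist");save(f,sys.argv[1]);print({k:np.round(f[k],2).tolist() for k in("origin","rotation")})
for k,z in dict(turret_hub=76,green_tab=88,green_filter=76,shield_face=84,read_key_top=57).items():
    for q in nets.place_of(k,f)[:1]:
        P=atz(f,q["xy"],z)[:2]-p[:2];l=(c*P[0]+sn*P[1],-sn*P[0]+c*P[1]);print(k,round(q["score"],2),np.round(q["xy"]),"local",np.round(l,1),"ang",round(np.degrees(np.arctan2(l[1],l[0]))%360,1))
E
python3 w.py w1.png
```

```text
{'t': 3.1, 'tool_pos': [435.69, -90.789, 231.46], 'tcp_rot': [3.141, -0.0, -0.248], 'ft_force': [-0.435, 0.345, 0.274], 'gripper_width': 0.198, 'joints': [0.462, 0.239, -0.392, 1.944, 0.109, 0.979, -1.8]}
tcp local -87.41906599499292 -125.49576235150364
{'origin': [501.61, -108.04, 375.46], 'rotation': [-0.27, -0.0, -1.82]}
turret_hub 0.62 [149. 110.] local [4.6 1.3] ang 15.9
green_tab 0.9 [158. 197.] local [-62.5  -2.5] ang 182.3
green_filter 0.95 [159. 159.] local [-33.4  -2.5] ang 184.2
shield_face 0.68 [309. 183.] local [ -51.8 -125.4] ang 247.6
read_key_top 0.71 [267. 245.] local [-111.9  -86.1] ang 217.6
```

View pics/w1.png

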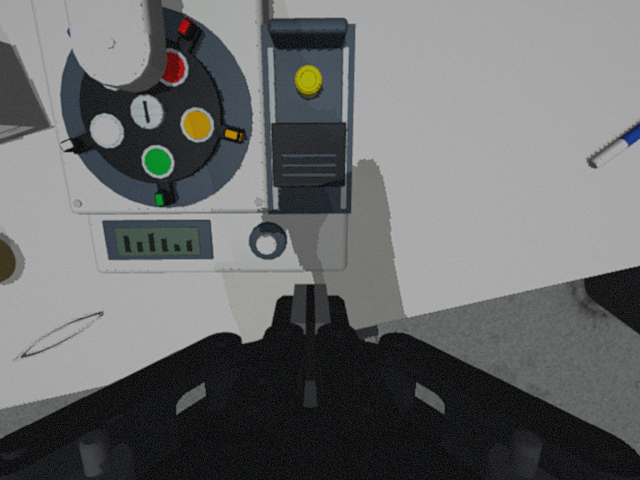

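Request:
move_arm:
  plan: [0,0,0.05,0,0,0,0,0,0.05,0,0,0,0,0,0.053,0,0,0,0.01,0,0,0,0,0,0.01,0,0,0,0,0,0.01,0,0,0,0,0,0.01,0,0,0,0,0,0.01,0,0,0,0,0,0.005,0,0,0,0,0]

```text
t: 4.53
tool_pos: [489.7, -104.8, 78.6]
tcp_rot: [-3.142, -0.001, -0.249]
ft_force: [-1.7, 0.8, 0.9]
gripper_width: -0.4
grip_force: 0.7
```

Request:
move_arm:
  plan: [0.005,0,0,0,0,0,0.005,0,0,0,0,0,0.003,0,0,0,0,0,0,0,0,0,0,0]

```text
t: 5.03
tool_pos: [501.9, -107.8, 78.2]
tcp_rot: [-3.141, -0.0, -0.249]
ft_force: [1.3, 0.9, 0.0]
gripper_width: 0.4
grip_force: 0.0
```

Request:
move_arm:
  plan: [0.003,0,0,0,0,0,0.003,0,0,0,0,0]

```text
t: 5.28
tool_pos: [507.2, -109.2, 78.3]
tcp_rot: [3.142, 0.0, -0.249]
ft_force: [-1.7, 0.4, -0.2]
gripper_width: -0.2
grip_force: 0.7
```

Request:
move_arm:
  plan: [0.003,0,0,0,0,0,0.002,0,0,0,0,0]

```text
t: 5.52
tool_pos: [512.3, -110.4, 78.2]
tcp_rot: [-3.141, 0.0, -0.249]
ft_force: [-1.6, 0.8, 0.3]
gripper_width: -0.2
grip_force: 0.6
```

```bash
python3 w.py w2.png
```

```text
{'t': 5.525, 'tool_pos': [512.329, -110.396, 78.235], 'tcp_rot': [-3.141, 0.0, -0.249], 'ft_force': [-1.623, 0.807, 0.304], 'gripper_width': -0.163, 'joints': [0.38, 0.545, -0.319, 1.959, 0.262, 0.677, -1.922]}
tcp local -8.311860554452316 -125.60823842007525
{'origin': [578.32, -127.77, 222.26], 'rotation': [-0.27, 0.0, -1.82]}
turret_hub 0.6 [ 22. 275.] local [3.5 0. ] ang 0.5
green_tab 0.79 [ 41. 424.] local [-64.5  -3.2] ang 182.8
green_filter 0.7 [ 41. 352.] local [-34.9  -0.4] ang 180.6
shield_face 0.62 [307. 287.] local [   1.2 -125. ] ang 270.6
```

View pics/w2.png

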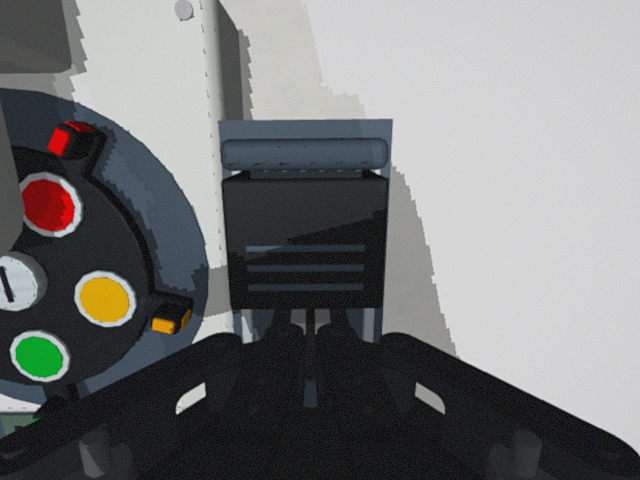

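Request:
move_arm:
  plan: [0.002,0,0,0,0,0,0.001,0,0,0,0,0]

```text
t: 6.08
tool_pos: [513.7, -110.9, 78.1]
tcp_rot: [3.141, 0.003, -0.249]
ft_force: [-7.3, 1.7, 6.1]
gripper_width: -0.0
grip_force: 3.4
```

Request:
move_arm:
  plan: [0.002,0,0,0,0,0,0.001,0,0,0,0,0]

```text
t: 6.32
tool_pos: [513.7, -110.9, 77.8]
tcp_rot: [3.14, 0.008, -0.249]
ft_force: [-14.5, 3.7, 11.8]
gripper_width: -0.1
grip_force: 7.6
```

Request:
move_arm:
  plan: [0.002,0,0,0,0,0]

```text
t: 6.45
tool_pos: [513.7, -110.9, 77.5]
tcp_rot: [3.14, 0.012, -0.249]
ft_force: [-20.8, 6.9, 14.9]
gripper_width: 0.6
grip_force: 10.9
```

Request:
move_arm:
  plan: [-0.01,0,0,0,0,0,-0.012,0,0,0,0,0,0,0,-0.035,0,0,0,0,0,-0.035,0,0,0,-0.01,-0.038,0,0,0,0,-0.01,-0.038,0,0,0,0,-0.01,-0.038,0,0,0,0,-0.01,-0.038,0,0,0,0,0,0,0,0,0,0.128,0,0,0,0,0,0.128,0,0,0,0,0,0.128,0,0,0,0,0,0]

```text
t: 7.95
tool_pos: [497.4, 50.2, 148.4]
tcp_rot: [-3.141, -0.001, -0.632]
ft_force: [-0.5, -0.2, 0.7]
gripper_width: -0.2
grip_force: 0.0
```

```bash
python3 w.py w3.png
```

```text
{'t': 7.95, 'tool_pos': [497.388, 50.237, 148.444], 'tcp_rot': [-3.141, -0.001, -0.632], 'ft_force': [-0.537, -0.2, 0.741], 'gripper_width': -0.242, 'joints': [0.044, 0.411, -0.272, 1.942, 0.15, 0.807, -2.514]}
tcp local -62.38283745405022 26.386874491785086
{'origin': [552.13, 9.43, 292.5], 'rotation': [-0.27, 0.0, -2.2]}
turret_hub 0.63 [310. 136.] local [ 3.6 -0.8] ang 347.2
green_tab 0.61 [357. 246.] local [-65.7  -3.3] ang 182.9
green_filter 0.69 [338. 197.] local [-35.7  -3.5] ang 185.6
shield_face 0.73 [530.  44.] local [   3.4 -125.6] ang 271.6
read_key_top 0.86 [492. 251.] local [-113.8  -89. ] ang 218.0
```

View pics/w3.png

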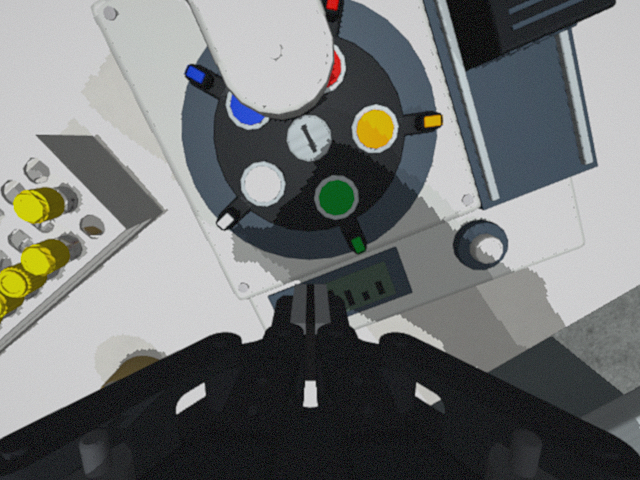

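Request:
move_arm:
  plan: [0,0,0.035,0,0,0,0,0,0.035,0,0,0,0,0,0,0,0,0,0.0009,0.011,0,0,0,-0.157,0.0009,0.011,0,0,0,-0.157,0.0009,0.011,0,0,0,-0.157,0.0009,0.011,0,0,0,-0.157,0.0009,0.011,0,0,0,-0.157]

```text
t: 9.25
tool_pos: [485.4, -2.5, 79.9]
tcp_rot: [3.141, -0.002, 0.157]
ft_force: [-1.6, 4.4, -1.0]
gripper_width: 0.1
grip_force: 1.8
```

```bash
cat > q.py <<'E'
from h import *
s=arm.get_state();p=np.load("pose.npy")
c,sn=np.cos(p[2]),np.sin(p[2]);L=lambda P:np.array([c*(P[0]-p[0])+sn*(P[1]-p[1])-3.5,-sn*(P[0]-p[0])+c*(P[1]-p[1])])
A=lambda l:(np.hypot(*l).round(1),round(np.degrees(np.arctan2(l[1],l[0]))%360,1))
print(s["t"],np.round(s["ft_force"],1),"z",round(s["tool_pos"][2],1),"finger r,ang",A(L(s["tool_pos"])),"relyaw",round(np.degrees(s["tcp_rot"][2]-p[2]),1),"j7",round(s["joints"][6],2))
for n in("top","wrist","scene"):
    f=vision.grab_frame(n)
    for k,z in(("green_tab",88),("green_filter",76)):
        for q in nets.place_of(k,f)[:2]: print(n,k,round(q["score"],2),np.round(q["xy"]),A(L(atz(f,q["xy"],z))))
E
python3 q.py
```

```text
9.25 [-1.6  4.4 -1. ] z 79.9 finger r,ang (np.float64(70.2), np.float64(203.2)) relyaw 23.3 j7 -1.87
top green_tab 0.64 [333. 232.] (np.float64(122.9), np.float64(265.9))
top green_tab 0.47 [457. 266.] (np.float64(436.3), np.float64(267.1))
wrist green_tab 0.65 [351. 297.] (np.float64(66.5), np.float64(218.1))
scene green_tab 0.96 [307. 248.] (np.float64(68.5), np.float64(218.4))
scene green_filter 0.84 [292. 251.] (np.float64(42.2), np.float64(192.2))
scene green_filter 0.54 [283. 244.] (np.float64(4.0), np.float64(128.5))
```

Request:
move_arm:
  plan: [0.0009,0.011,0,0,0,-0.157,0.0009,0.011,0,0,0,-0.157,0.0009,0.011,0,0,0,-0.157,0.0009,0.011,0,0,0,-0.157,0.0009,0.011,0,0,0,-0.157,0.0009,0.011,0,0,0,-0.157,0.0009,0.011,0,0,0,-0.157]

```text
t: 10.58
tool_pos: [532.3, -58.9, 78.0]
tcp_rot: [-3.141, 0.001, 1.255]
ft_force: [0.1, 0.3, -0.6]
gripper_width: -0.3
grip_force: 0.0
```

```bash
python3 q.py
```

```text
10.575 [ 0.1  0.3 -0.6] z 78.0 finger r,ang (np.float64(71.0), np.float64(265.9)) relyaw 86.2 j7 -0.89
top green_filter 0.94 [300. 217.] (np.float64(35.1), np.float64(291.4))
wrist green_tab 0.8 [372. 292.] (np.float64(66.6), np.float64(287.8))
wrist green_tab 0.22 [313. 132.] (np.float64(1.1), np.float64(8.2))
wrist green_filter 0.94 [345. 223.] (np.float64(38.8), np.float64(287.5))
scene green_tab 0.71 [309. 232.] (np.float64(69.7), np.float64(287.1))
scene green_filter 0.6 [295. 242.] (np.float64(28.2), np.float64(277.1))
scene green_filter 0.43 [285. 235.] (np.float64(44.9), np.float64(345.9))
```

Request:
move_arm:
  plan: [0,0,-0.035,0,0,0,0.0009,-0.011,0,0,0,0.157,0.0009,-0.011,0,0,0,0.157,0.0009,-0.011,0,0,0,0.157,0.0009,-0.011,0,0,0,0.157,0.0009,-0.011,0,0,0,0.157,0.0009,-0.011,0,0,0,0.157,0.0009,-0.011,0,0,0,0.157,0.0009,-0.011,0,0,0,0.157,0,0,0,0,0,0]

```text
t: 12.28
tool_pos: [484.1, 10.3, 113.7]
tcp_rot: [3.141, -0.001, -0.003]
ft_force: [0.4, 0.2, -0.4]
gripper_width: -0.3
grip_force: 0.0
```

```bash
python3 q.py
```

```text
12.275 [ 0.4  0.2 -0.4] z 113.7 finger r,ang (np.float64(70.6), np.float64(192.8)) relyaw 14.1 j7 -1.99
top green_tab 0.5 [200. 300.] (np.float64(287.7), np.float64(148.7))
top green_tab 0.39 [313. 217.] (np.float64(67.3), np.float64(284.4))
top green_filter 0.52 [296. 217.] (np.float64(26.5), np.float64(291.3))
wrist green_tab 0.69 [457. 124.] (np.float64(67.0), np.float64(288.5))
wrist green_filter 0.85 [389. 130.] (np.float64(38.8), np.float64(287.9))
scene green_tab 0.89 [310. 231.] (np.float64(72.9), np.float64(290.1))
scene green_filter 0.88 [293. 242.] (np.float64(23.0), np.float64(278.1))
```

Request:
move_arm:
  plan: [0,0,0.035,0,0,0,0,0,0,0,0,0,0.0009,0.011,0,0,0,-0.157,0.0009,0.011,0,0,0,-0.157,0.0009,0.011,0,0,0,-0.157,0.0009,0.011,0,0,0,-0.157,0.0009,0.011,0,0,0,-0.157,0.0009,0.011,0,0,0,-0.157,0.0009,0.011,0,0,0,-0.157,0.0009,0.011,0,0,0,-0.157,0,0,0,0,0,0,0,0,-0.035,0,0,0]

```text
t: 14.22
tool_pos: [530.8, -58.0, 112.4]
tcp_rot: [-3.137, 0.001, 1.247]
ft_force: [0.3, -0.4, 0.1]
gripper_width: 0.3
grip_force: 0.0
```

```bash
python3 q.py; python3 w.py w4.png
```

```text
14.225 [ 0.3 -0.4  0.1] z 112.4 finger r,ang (np.float64(70.7), np.float64(264.4)) relyaw 85.7 j7 -0.86
top green_filter 0.63 [290. 206.] (np.float64(34.3), np.float64(355.9))
scene green_tab 0.56 [277. 227.] (np.float64(69.8), np.float64(2.7))
scene green_filter 0.71 [279. 238.] (np.float64(29.6), np.float64(12.4))
{'t': 14.675, 'tool_pos': [532.136, -57.821, 112.751], 'tcp_rot': [-3.14, 0.0, 1.25], 'ft_force': [0.248, 0.913, -0.211], 'gripper_width': -0.123, 'joints': [0.61, 0.618, -0.862, 1.89, 0.591, 0.91, -0.861]}
tcp local -2.0739638253881694 -69.77340743459116
{'origin': [553.65, 6.42, 256.73], 'rotation': [-0.27, 0.0, -0.32]}
turret_hub 0.8 [311. 136.] local [ 3.5 -0. ] ang 359.7
green_tab 0.52 [308. 134.] local [2.2 1. ] ang 25.2
read_key_top 0.84 [130. 300.] local [-113.5  -87.7] ang 217.7
```

View pics/w4.png

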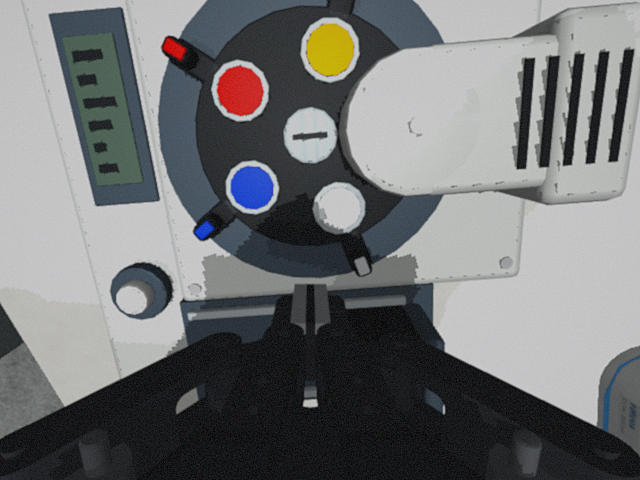

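Request:
move_arm:
  plan: [-0.006,-0.027,0,0,0,0,-0.006,-0.027,0,0,0,0,-0.006,-0.027,0,0,0,0,-0.006,-0.027,0,0,0,0,0,0,0,0,0,0]

```text
t: 15.6
tool_pos: [420.7, -46.9, 113.3]
tcp_rot: [-3.141, 0.002, 1.251]
ft_force: [0.6, -0.3, -0.1]
gripper_width: 0.0
grip_force: 0.0
```

```bash
python3 w.py w5.png
python3 - <<'E'
from h import *
f=vision.grab_frame("wrist");p=np.load("pose.npy");c,sn=np.cos(p[2]),np.sin(p[2])
# angles from w4 picture (pose printed there)
F=dict(f);F["origin"]=[553.65,6.42,256.73];F["rotation"]=[-.27,0,-.32]
for n,uv,z,k in(("red",(240,91),76,2),("blue",(252,187),76,3),("white",(339,207),76,4),("redtab",(176,49),88,2),("bluetab",(206,230),88,3),("wtab",(362,265),88,4),("hub",(310,136),76,0)):
    P=atz(F,uv,z)[:2]-p[:2];l=np.array([c*P[0]+sn*P[1]-3.5,-sn*P[0]+c*P[1]]);print(n,np.hypot(*l).round(1),round(((np.degrees(np.arctan2(l[1],l[0]))-72*k)+180)%360-180,1))
E
```

```text
{'t': 15.6, 'tool_pos': [420.738, -46.864, 113.31], 'tcp_rot': [-3.141, 0.002, 1.251], 'ft_force': [0.609, -0.319, -0.122], 'gripper_width': 0.041, 'joints': [0.694, 0.477, -0.912, 2.162, 0.558, 0.757, -0.906]}
tcp local -112.73534074732859 -86.61081654245251
{'origin': [442.21, 17.58, 257.21], 'rotation': [-0.27, 0.0, -0.32]}
turret_hub 0.74 [547.  82.] local [ 4.6 -0.1] ang 358.4
shield_face 0.69 [530. 326.] local [   4.1 -123.7] ang 271.9
read_key_top 0.83 [314. 262.] local [-110.4  -88.4] ang 218.7
red 39.5 -0.4
blue 38.1 -1.2
white 37.1 0.9
redtab 68.2 -0.2
bluetab 67.0 0.3
wtab 66.6 0.6
hub 0.9 111.9
```

View pics/w5.png

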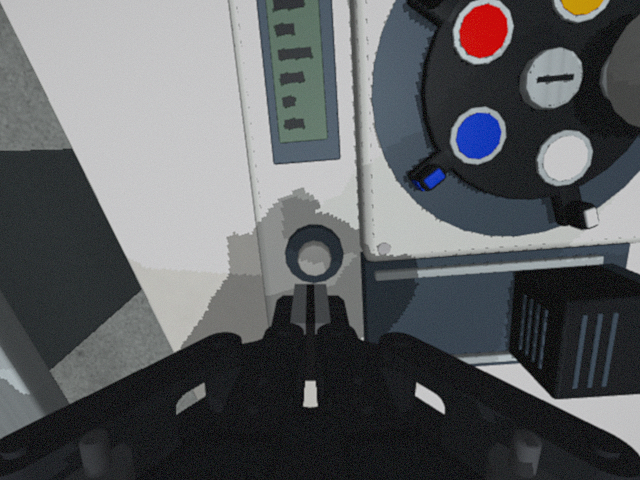

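Request:
move_arm:
  plan: [0,0,0.026,0,0,0,0,0,0.027,0,0,0,0,0,0.003,0,0,0,0,0,0.002,0,0,0,0,0,0.002,0,0,0,0,0,0.001,0,0,0,0,0,0,0,0,0]

```text
t: 16.82
tool_pos: [422.7, -46.6, 55.2]
tcp_rot: [3.139, 0.003, 1.251]
ft_force: [-11.7, 0.4, 44.4]
gripper_width: -0.1
grip_force: 22.0
```

Request:
move_arm:
  plan: [0,0,0.001,0,0,0,0,0,0.001,0,0,0,0,0,0,0,0,0]

```text
t: 17.2
tool_pos: [422.8, -46.6, 54.7]
tcp_rot: [3.137, 0.004, 1.252]
ft_force: [-17.8, -0.9, 71.7]
gripper_width: -0.0
grip_force: 35.8
```

Request:
move_arm:
  plan: [0,0,-0.005,0,0,0,0,0,-0.003,0,0,0,0,0,0,0,0,0]

```text
t: 17.58
tool_pos: [423.0, -46.7, 58.9]
tcp_rot: [3.141, -0.0, 1.25]
ft_force: [0.4, 0.1, 1.6]
gripper_width: -0.1
grip_force: 1.1
```

Request:
move_arm:
  plan: [0,0,-0.002,0,0,0,0,0,0,0,0,0]

```text
t: 17.82
tool_pos: [422.9, -46.6, 60.3]
tcp_rot: [3.141, -0.0, 1.251]
ft_force: [0.3, -0.2, 1.9]
gripper_width: 0.4
grip_force: 0.7
```

Request:
move_arm:
  plan: [0,0,-0.002,0,0,0,0,0,0,0,0,0]

```text
t: 18.08
tool_pos: [422.5, -46.6, 62.2]
tcp_rot: [-3.141, -0.0, 1.251]
ft_force: [-0.2, -0.1, -0.1]
gripper_width: 0.1
grip_force: 0.0
```

Request:
move_arm:
  plan: [0,0,0.001,0,0,0,0,0,0,0,0,0,0,0,0,0,0,0]

```text
t: 18.45
tool_pos: [422.5, -46.6, 61.2]
tcp_rot: [-3.141, -0.0, 1.251]
ft_force: [-0.8, 0.3, -0.1]
gripper_width: 0.1
grip_force: 0.0
```

Request:
move_arm:
  plan: [0,0,0.001,0,0,0,0,0,0,0,0,0,0,0,0,0,0,0]

```text
t: 18.82
tool_pos: [422.6, -46.6, 60.3]
tcp_rot: [3.142, 0.0, 1.251]
ft_force: [-1.8, 0.4, 1.4]
gripper_width: -0.2
grip_force: 0.7
```

Run:
```python
from h import *
F=[]
for i in range(4):
    s=arm.get_state();F.append([*s["ft_force"],s["tool_pos"][2]]);vision.grab_frame("top")
print(np.round(F,2))
```

```text
[[-1.770e+00  4.400e-01  1.360e+00  6.033e+01]
 [ 3.000e-02 -3.800e-01  1.180e+00  6.033e+01]
 [-5.400e-01  4.200e-01  2.050e+00  6.033e+01]
 [-6.600e-01 -1.500e-01  1.290e+00  6.032e+01]]
```

Request:
move_arm:
  plan: [0,0,-0.03,0,0,0,0,0,-0.05,0,0,0,0,0,-0.05,0,0,0,0,0,0,0,0,0]

```text
t: 19.52
tool_pos: [424.6, -46.4, 193.1]
tcp_rot: [3.136, -0.001, 1.25]
ft_force: [-0.2, -0.1, 0.3]
gripper_width: -0.1
grip_force: 0.0
```

```bash
python3 w.py w6.png; python3 q.py
```

```text
{'t': 19.525, 'tool_pos': [424.553, -46.422, 193.142], 'tcp_rot': [3.136, -0.001, 1.25], 'ft_force': [-0.224, -0.08, 0.266], 'gripper_width': -0.06, 'joints': [0.818, 0.367, -1.034, 2.045, 0.396, 0.935, -0.747]}
tcp local -109.14704336963136 -85.24132930587558
{'origin': [445.06, 17.97, 337.18], 'rotation': [-0.27, -0.01, -0.32]}
turret_hub 0.89 [465. 100.] local [4.5 2. ] ang 23.8
shield_face 0.77 [462. 276.] local [   4.8 -124.2] ang 272.2
read_key_top 0.63 [306. 232.] local [-111.7  -88.5] ang 218.4
19.825 [-0.1  1.8  0.4] z 189.3 finger r,ang (np.float64(143.8), np.float64(216.8)) relyaw 86.0 j7 -0.75
scene green_tab 0.91 [279. 226.] (np.float64(70.7), np.float64(358.2))
scene green_filter 0.65 [281. 237.] (np.float64(36.2), np.float64(1.6))
scene green_filter 0.57 [283. 273.] (np.float64(131.0), np.float64(167.6))
```

View pics/w6.png

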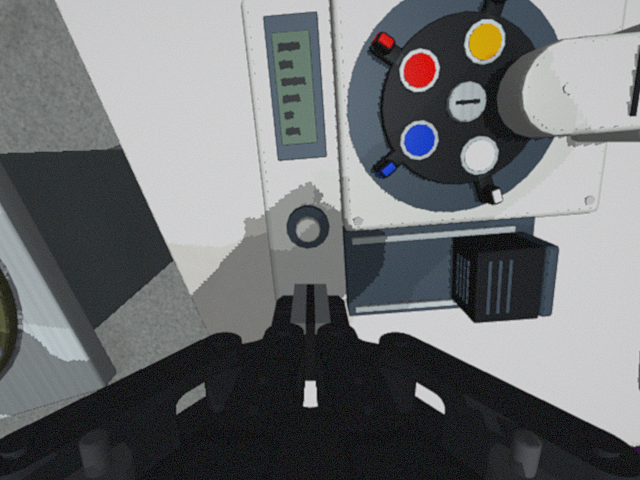

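The last picture shows the shield home (about 505,275), red and blue tabs either side of the front with green under the head, and the key up (307,228).

```bash
python3 -c "
from plant import arm
print(arm.hand_in())"
```

```text
the job is handed in; nothing more can be done
None
```

I handed the job in with the shield against its rear stop, the green filter clicked in under the lamp head (within about 1°), and the read key pressed to its hard stop (up to about 72 N at the wrist) and back up; afterwards a fingertip rested lightly on it once more (1–2 N), the robot now touches nothing, and no verdict was returned.

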